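Clear the tea-light press and hold its sprung rod at the length mark

ROBOT

A 6-joint arm with a two-finger parallel gripper is mounted at the origin on the work surface; the furniture and walls round the work are solid. World frame = base frame: x ahead of the robot, y to its left, z up, the work surface at z = 0. Lengths are in m, angles in rad, forces in N, time in s.
With the tool pointing down it reaches from about 0.275 to 0.875 m from the base axis. Payload 12.5 kg.
Tool frame: the origin (TCP) lies on the centre line of the jaws, within the pads' length; the fingertips stand r.finger_overhang ahead of it and the grasp point (between the pads) lies 3 mm ahead of it (r.finger_overhang is the distance from the TCP to the fingertips, in m); z points along the fingers, y is the line along which they close (so a half turn about z gives the same grasp; the last joint's range is limited). The gripper opens to 85 mm and grips with 20 to 120 N. Pads are 22 mm wide; open, the fingers measure 114 mm over their backs; the gripper's body (76 mm by 85 mm) begins 54 mm behind the grasp point. The pads swing forward as they close: fully open they stand 13 mm farther back than shut.
Start: joints at [1.239, 0.351, 1.652, -0, 1.139, -0.085], TCP at [0.134, 0.533, 0.253] pointing down, gripper open.
Joint ranges: [-2.75, 2.75], [-0.79, 2.1], [0.01, 2.65], [-1.57, 4.71], [0.07, 3.14], [-2.87, 2.87]. Speed limits (rad/s): [2.22, 2.22, 2.79, 3.14, 3.14, 3.14].

INTERFACE

Orientations are given as a unit quaternion [x, y, z, w].
In Python, from cell import r, optics gives the robot as it stands. The module is installed in compiled form; this text tells all that it offers. Calls block until the motion is done:
- r.move_to(position, orientation): joint-space move of the TCP to a pose.
- r.move_linear(position, rot=None, vel=0.15): straight line of the TCP; rot=None keeps the orientation; vel is the mean speed in m/s.
- r.set_joints(angles): joint-space move.
- r.set_gripper(opening, squeeze=None): opening from 0.0 (shut) to 1.0 (fully open); squeeze is the grip in N (None keeps the last); returns when the fingers have stopped.
- r.sleep(seconds).
- r.inverse_kinematics(position, orientation): joint angles nearest the present ones, or None.
- optics.get_image(name): name is "scene" or "top"; returns a dict with "pixels" (400x640x3 uint8, red, green, blue), "depth" (400x640 float32, m along the optical axis (not along the pixel's ray), 0 where there is no reading), "fx", "fy", "cx", "cy" (pixels), "camera_from_world" (4x4, takes a point from world to camera coordinates). Camera axes: x right, y down, z forward; pixel columns grow to the right and rows downward; lengths in m; the calibration is good to about 2 mm. A picture is of the moment at which its call begins.
A pose or a line that the arm cannot do raises r.PlanningError and nothing moves.
- r.hand_in(): hands the job in; it is judged then, once.
Readings, each from a call of its own:
- r.current_t(): time.
- r.current_q(): joint angles.
- r.current_qvel(): joint speeds.
- r.current_effort(): joint torques, N m.
- r.current_tool_pos(): TCP position.
- r.current_ee_rot(): TCP orientation.
- r.current_contact_force(): force on the tool from outside, world axes, zero at the start.
- r.current_torque(): the same for the moment, N m.
- r.current_opening(): opening from 0.0 (shut) to 1.0 (fully open).
- r.current_finger_force(): force on a finger pad.
Only numpy, scipy, OpenCV 4.12 (cv2) and the standard library are available. Lean on these libraries where they do the work, as an engineer would, in place of code of your own. Each camera call takes 0.05 s, during which the arm holds its last target. There are 200 camera calls.

TASK

Move the two finished tea lights from the catch tray of the tea-light press into the grey tote, lying flat with the wick up. Then pull the press's sprung rod out until its pointer lines up with the upright blade of the length mark on the rail, and keep holding it there so that I can load fresh cups: the program finishes while still gripping the rod, not letting it spring back. Leave the length mark and the other things on the table where they are.

Things in the scene. Friction and masses are not known exactly. Their poses are not given: they have to be found in the camera images.
- press: Fixed tea-light press: white housing 75 (x) x 244 (y) x 95 mm high (up to 103 on top), tray, sprung rod and rail in front. Origin: on the table under the middle of the front face; x points back into the housing (tray, rod, rail at negative x), y and z as a right-handed frame, z up; +y is the rod's side, -y the tray's. The rod runs along x at y = +55 mm, 52 mm above the table.
- tray (a point): Centre of the catch tray's floor, 3 mm above the table: an open aluminium tray fixed to the press, 150 (press x) x 110 (press y) mm outside, walls 3 mm thick and 18 mm high, its centre at (-76, -60) mm in the press's frame.
- tealight_a: Tea light (candle in a metal cup), round, 38 mm diameter, 15 mm high, about 20 g, lying wick up in the catch tray. Origin: centre of its underside; z axis up through the wick.
- tealight_b: The second tea light, the same as tealight_a.
- tote: Open plain grey plastic tote, loose, 0.6 kg, 180 (x) x 150 (y) x 45 mm high, walls and floor 4 mm thick, with small lugs on its two short sides. Origin: centre of its underside; z up. A fixed wire bowl heaped with fruit stands between press and tote, far back; travel in front of it.
- plunger (a joint): How far the sprung rod is pulled out of its tube, m: 0 at rest (where the spring returns it), at most 0.105, growing toward the press's -x. The spring pulls it back with about 3 N at rest and 80 N/m more as it comes out (about 9 N at 0.08 m).
- rod_grip (a point): Centre of the black grip at the rod's outer end: upright block 30 mm long (press x), 18 mm wide (press y), 44 mm tall, 33 to 77 mm above the table, with a 6 mm thick, 26 mm wide lip at its outer (-x) end. It travels with the rod. Beside it are only the low rail (55 mm to its +y side, at most 40 mm high with the mark), the tray and the pointer.
- pointer (a point): Tip of the thin steel pointer bar, which sticks out sideways from the grip's lower outer end: 47 mm from the rod's axis toward the press's +y, 31 mm above the table and 18 mm farther out (-x) than the grip's centre. It travels with the rod.
- mark (a point): The length mark: inner side of a 3 mm thick upright steel blade, 31 mm above the table, on a saddle on the scale rail (aluminium, 14 mm wide, 20 mm high, along x at y = +110 mm in the press's frame). The pointer is at the mark when both have the same x in the press's frame. It stands 45 to 80 mm out from the pointer's rest position, different each time.
- length_mark (a joint): Position of the length mark along the rail, m: equals the value that joint plunger has when the pointer lines up with the mark. The saddle stays put unless it is pushed.
- timer: Bystander: round kitchen timer, 66 x 66 x 48 mm. Origin: centre of its underside.
- spice_jar: Bystander: spice jar with a black cap, 41 x 41 x 105 mm, standing. Origin: centre of its underside.

How it is judged:
By the outcome, as a careful person would: the job done as asked, in the order asked, and still so for the second after the job is handed in, while the arm keeps its last pose, push and grip.
It also fails if it takes over 72 s, if anything falls off the work surface, if the arm or the gripper's body presses on something with over 40 N, if the wrist force passes 120 N, or if a joint passes its speed limit or range.

## Working session

There is one attempt and no reset: what is moved stays moved. The work goes in short steps, each a Python script; the robot and the scene stay as the last script left them, time stands still between calls to the robot, and variables do not carry over. Pictures are saved under pics/ and viewed, at most 10 in all, crops included, and the job is handed in when it is done.

```bash
mkdir -p pics; cat > h.py <<'E'
import numpy as np, cv2
from cell import r, optics
def cloud(im):
    d=im["depth"]; v,u=np.mgrid[0:d.shape[0],0:d.shape[1]]
    P=np.stack([(u-im["cx"])/im["fx"]*d,(v-im["cy"])/im["fy"]*d,d,np.ones_like(d)],-1)
    W=P@np.linalg.inv(im["camera_from_world"]).T
    W[d==0]=np.nan
    return W[...,:3]
E
python3 - <<'E'
from h import *
for n in("top","scene"):
    im=optics.get_image(n); cv2.imwrite(f"pics/{n}0.png",im["pixels"][...,::-1])
    np.savez(f"{n}0.npz",pixels=im["pixels"],W=cloud(im),T=im["camera_from_world"],K=[im[k] for k in("fx","fy","cx","cy")])
    print(n,im["camera_from_world"].round(3),im["fx"],(im["depth"]==0).mean())
print(r.current_t(),r.finger_overhang,r.current_ee_rot())
E
```

```text
top [[-0.029 -0.999  0.026 -0.09 ]
 [-0.994  0.026 -0.108  0.502]
 [ 0.107 -0.029 -0.994  1.133]
 [ 0.     0.     0.     1.   ]] 404.73769378432837 0.00396484375
scene [[ 0.743 -0.669  0.022 -0.411]
 [-0.277 -0.338 -0.899  0.139]
 [ 0.609  0.662 -0.437  0.88 ]
 [ 0.     0.     0.     1.   ]] 377.69034860195103 0.00404296875
0.1 0.022 [ 1.23067860e-01  9.92398135e-01 -4.85509439e-04 -9.27013589e-05]
```

View pics/top0.png

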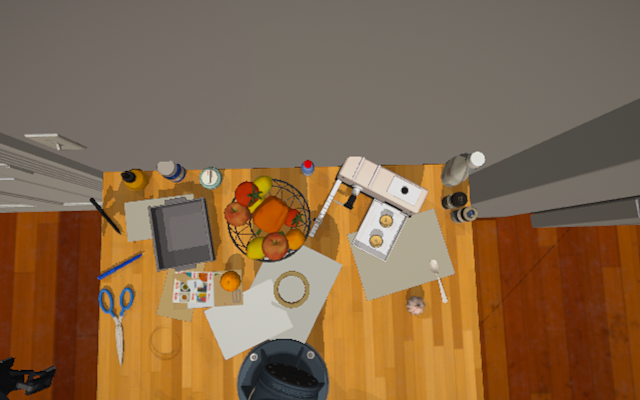

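View pics/scene0.png

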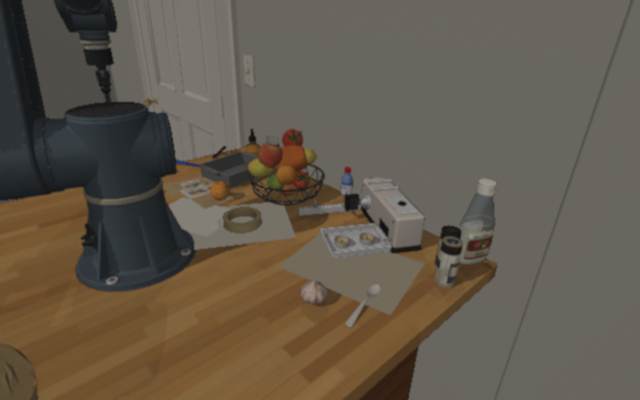

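The top view shows the tote at about (183,234), the press at about (383,190) with the rod grip at (349,200), the rail from (340,185) to (313,235), and tea lights at (386,221) and (376,240). The scene view agrees: tray at (357,240), grip at (352,202). Next I'll enlarge the press and extract points.

```bash
python3 - <<'E'
import numpy as np,cv2
a=np.load("top0.npz"); c=a["pixels"][145:275,295:440]; 
s=np.load("scene0.npz"); d=s["pixels"][165:265,290:430]
A=cv2.resize(c,None,fx=4,fy=4,interpolation=cv2.INTER_CUBIC); B=cv2.resize(d,None,fx=5.2,fy=5.2,interpolation=cv2.INTER_CUBIC)
cv2.imwrite("pics/topc.png",A[...,::-1]);cv2.imwrite("pics/scenec.png",B[...,::-1])
W=a["W"]
for n,w in(("top",a["W"]),("scene",s["W"])):
    z=w[...,2]; print(n,"table z",np.nanmedian(z[260:300,300:420]))
# housing top: z .085-.11 in press region
m=np.zeros(W.shape[:2],bool); m[145:225,325:440]=1
h=m&(W[...,2]>.088)&(W[...,2]<.1); P=W[h][:,:2].astype(np.float32); print("housing",cv2.minAreaRect(P),len(P))
m[:]=0;m[190:275,140:222]=1
h=m&(W[...,2]>.036)&(W[...,2]<.055); P=W[h][:,:2].astype(np.float32); print("tote",cv2.minAreaRect(P),len(P),np.nanmedian(W[h][:,2]))
# tealights
for u,v in((386,221),(376,240)):
    print(W[v-4:v+5:2,u-8:u+9:2,2].round(3))
    print(W[v,u])
# tray walls
E
```

```text
top table z 0.0008097072328083765
scene table z -0.0006820220231282259
housing ((0.540625810623169, -0.291128009557724), (0.31494656205177307, 0.15958541631698608), 89.86243438720703) 2154
tote ((0.4246124029159546, 0.2728844881057739), (0.2034788429737091, 0.15868055820465088), 9.177349090576172) 792 0.044497364221496194
[[ 0.002  0.006  0.01   0.006  0.013  0.017  0.01  -0.001  0.003]
 [ 0.004  0.011  0.01   0.014  0.011  0.014  0.011  0.01   0.   ]
 [ 0.007  0.017  0.009  0.012  0.015  0.009  0.011  0.019  0.004]
 [ 0.007  0.011  0.009  0.007  0.011  0.01   0.012  0.011  0.002]
 [ 0.007 -0.005  0.012  0.016  0.012  0.011  0.015  0.005 -0.   ]]
[ 0.44583373 -0.30949155  0.01470855]
[[0.004 0.003 0.016 0.01  0.016 0.009 0.014 0.005 0.002]
 [0.003 0.006 0.009 0.005 0.015 0.017 0.012 0.018 0.005]
 [0.    0.019 0.009 0.012 0.012 0.007 0.012 0.007 0.003]
 [0.001 0.02  0.014 0.007 0.008 0.008 0.013 0.012 0.004]
 [0.001 0.006 0.014 0.007 0.011 0.012 0.007 0.018 0.003]]
[ 0.391803   -0.27836283  0.01174455]
```

View pics/topc.png

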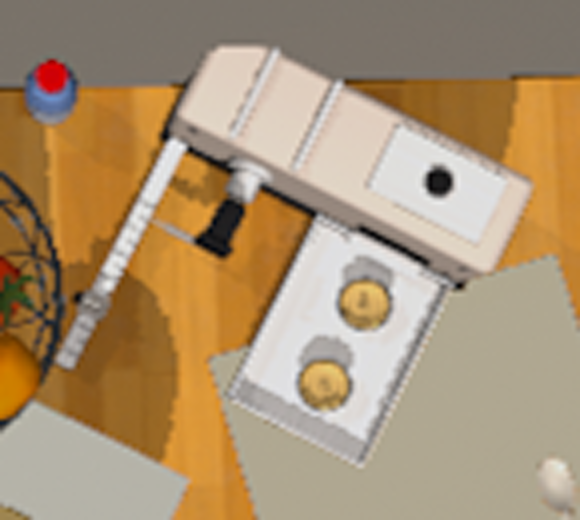

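View pics/scenec.png

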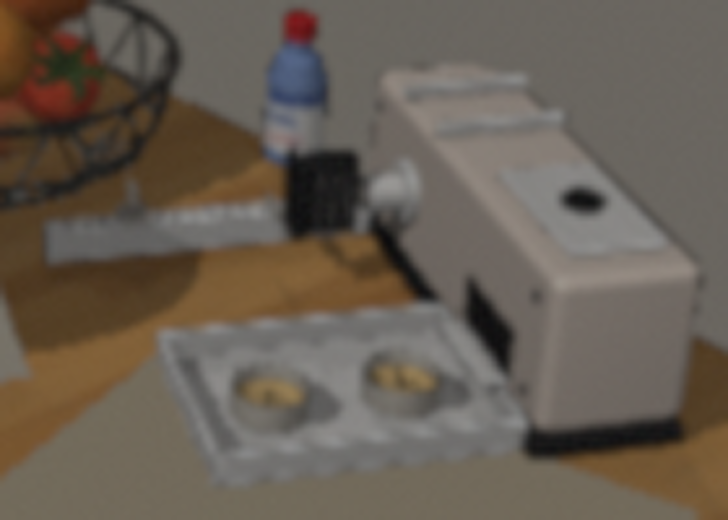

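The enlarged views show the tray rim corners at top-crop (229,396), (363,466), (449,285), (312,215). The tea lights are at (365,303) and (325,384), the grip top at about (222,222), the pointer tip at (155,222) and the mark saddle at (93,303). Next I'll fit the press pose from both cameras.

```bash
cat > fit.py <<'E'
import numpy as np,cv2
from scipy.optimize import least_squares
C={n:np.load(n+"0.npz") for n in("top","scene")}
def proj(n,P):
    T=C[n]["T"];fx,fy,cx,cy=C[n]["K"]; p=np.atleast_2d(P)@T[:3,:3].T+T[:3,3]
    return np.c_[fx*p[:,0]/p[:,2]+cx,fy*p[:,1]/p[:,2]+cy]
def px(n,q):
    q=np.array(q,float); return (q+.5)/4-.5+[295,145] if n=="top" else (q+.5)/5.2-.5+[290,165]
def ray(n,uv,z):
    T=C[n]["T"];fx,fy,cx,cy=C[n]["K"]; o=-T[:3,:3].T@T[:3,3]
    d=T[:3,:3].T@np.array([(uv[0]-cx)/fx,(uv[1]-cy)/fy,1]); return o+d*(z-o[2])/d[2]
def w(p,P):
    P=np.atleast_2d(np.array(P,float)); c,s=np.cos(p[2]),np.sin(p[2])
    return np.c_[P[:,0]*c-P[:,1]*s+p[0],P[:,0]*s+P[:,1]*c+p[1],P[:,2]]
def inv(p,P): 
    c,s=np.cos(p[2]),np.sin(p[2]); d=np.array(P[:2])-p[:2]; return np.array([c*d[0]+s*d[1],-s*d[0]+c*d[1],P[2]])
E
python3 - <<'E'
from fit import *
M=np.array([[-151,-5,18],[-151,-115,18],[-1,-115,18],[-1,-5,18]])/1e3
T=px("top",[(229,396),(363,466),(449,285),(312,215)]); S=px("scene",[(160,332),(216,455),(527,425),(440,305)])
for use in(("top",),("scene",),("top","scene")):
    f=lambda p:np.concatenate([(proj(n,w(p,M))-{"top":T,"scene":S}[n]).ravel() for n in use])
    s=least_squares(f,[.5,-.29,-.45],loss="soft_l1"); print(use,s.x.round(4),f(s.x).round(1))
p=s.x; np.save("press.npy",p)
for n,pts in(("top",dict(A=((365,303),.017),B=((325,384),.017),ptr=((155,222),.031),mark=((93,300),.033),rail0=((180,140),.02),railend=((66,360),.02),griptop=((222,222),.077))),
             ("scene",dict(A=((404,373),.017),B=((272,388),.017),mark=((130,195),.031),gripTopOuter=((297,153),.077)))):
    for k,(q,z) in pts.items():
        P=ray(n,px(n,q),z); print(n,k,P.round(4),(inv(p,P)*1e3).round(1))
# front-face plane of housing, scene cloud
W=C["scene"]["W"];L=np.c_[[inv(p,[W[...,0],W[...,1],W[...,2]])]][0] if 0 else None
c,s_=np.cos(p[2]),np.sin(p[2]);dx=W[...,0]-p[0];dy=W[...,1]-p[1];X=c*dx+s_*dy;Y=-s_*dx+c*dy;Z=W[...,2]
m=(abs(X)<.015)&(abs(Y)<.1)&(Z>.03)&(Z<.085)&~((Y>.03)&(Y<.08)); pf=np.polyfit(Y[m],X[m],1);print("front face",m.sum(),pf)
W=C["top"]["W"];dx=W[...,0]-p[0];dy=W[...,1]-p[1];X=c*dx+s_*dy;Y=-s_*dx+c*dy;Z=W[...,2]
m=(Z>.085)&(Z<.11)&(X>-.02)&(X<.1)&(abs(Y)<.15);print("housing ext X,Y",np.percentile(X[m],[2,98]),np.percentile(Y[m],[1,99]))
m=(Z>.06)&(Z<.085)&(X<-.01)&(X>-.1)&(abs(Y-.055)<.03);print("grip ext",m.sum(),np.percentile(X[m],[5,95]),np.percentile(Y[m],[5,95]))
# bowl
m=(W[...,2]>.03)&(W[...,0]>.25)&(W[...,0]<.65)&(abs(W[...,1]-.06)<.14);print("bowl x,y,zmax",np.percentile(W[m],[0.5,99.5],axis=0))
# tote: rim mask, restrict to connected region
W=W.astype(float); m=np.zeros(Z.shape,bool); m[190:275,140:222]=1; Q=m&(W[...,2]>.037)&(W[...,2]<.05)
n,l,st,_=cv2.connectedComponentsWithStats(Q.astype(np.uint8)); k=1+st[1:,4].argmax(); print("tote",cv2.minAreaRect(W[l==k][:,:2].astype(np.float32)),st[k])
E
python3 - <<'E'
import numpy as np,cv2
a=np.load("top0.npz")["pixels"][185:280,130:265]; b=np.load("scene0.npz")["pixels"][145:215,180:330]
A=cv2.resize(a,(540,380),interpolation=cv2.INTER_CUBIC)
cv2.imwrite("pics/tote.png",A[...,::-1])
E
```

```text
('top',) [ 0.5168 -0.2706 -0.4894] [-1.1  0.8 -0.1  0.4  0.4 -1.   0.6 -0.4]
('scene',) [ 0.5136 -0.2768 -0.5107] [-0.7 -0.1 -0.5  0.6  0.5 -0.5  0.7 -0.3]
('top', 'scene') [ 0.5161 -0.2731 -0.4995] [-0.7  0.8  0.1  0.8  1.1 -0.5  1.4 -0.1 -0.8 -0.7 -0.1 -0.2  0.4 -1.6
  0.3 -1.2]
top A [ 0.4475 -0.3087  0.017 ] [-43.1 -64.1  17. ]
top B [ 0.3899 -0.277   0.017 ] [-108.9  -63.8   17. ]
top ptr [ 0.5089 -0.1574  0.031 ] [-61.7  98.2  31. ]
top mark [ 0.454  -0.1111  0.033 ] [-132.1  112.4   33. ]
top rail0 [ 0.5699 -0.1785  0.02  ] [  1.9 108.8  20. ]
top railend [ 0.4124 -0.091   0.02  ] [-178.3  110.2   20. ]
top griptop [ 0.5023 -0.2001  0.077 ] [-47.   57.5  77. ]
scene A [ 0.4456 -0.3104  0.017 ] [-44.  -66.5  17. ]
scene B [ 0.3877 -0.2789  0.017 ] [-109.9  -66.6   17. ]
scene mark [ 0.4505 -0.1082  0.031 ] [-136.6  113.4   31. ]
scene gripTopOuter [ 0.4883 -0.194   0.077 ] [-62.3  56.2  77. ]
front face 467 [ 0.00606985 -0.0010635 ]
housing ext X,Y [0.00169114 0.07413195] [-0.11976442  0.12143535]
grip ext 115 [-0.06453034 -0.0140628 ] [0.04512025 0.06229876]
bowl x,y,zmax [[ 0.29233922 -0.07839552  0.03405568]
 [ 0.62142779  0.19866219  0.80557931]]
tote ((0.4246124029159546, 0.2728844881057739), (0.2034788429737091, 0.15868055820465088), 9.177349090576172) [148 197  66  75 771]
```

View pics/tote.png

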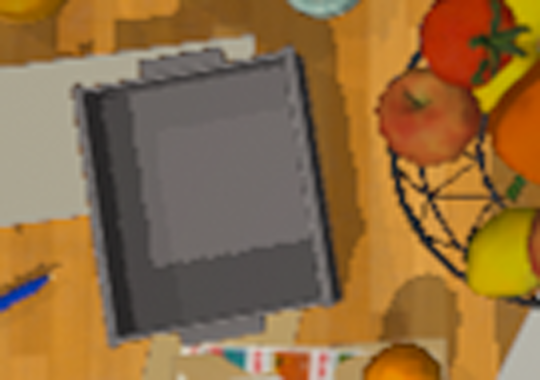

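The tote is seen from above: it is empty, with its centre at crop (210,195), matching the fit of (0.425, 0.273) and a yaw of about 9°. Next I'll pick and place both lights, checking the opening each time.

```bash
cat >> h.py <<'E'
p=np.array([.5161,-.2731,-.4975])
def pw(x,y,z): c,s=np.cos(p[2]),np.sin(p[2]); return [p[0]+c*x-s*y,p[1]+s*x+c*y,z]
def quat(th):
    f=(th+np.pi/2)/2; return [np.cos(f),np.sin(f),0.,0.]
def best(pos,th):   # half-turn alternative with the last joint nearest its middle
    c=[(abs(q[5]),quat(t),q) for t in(th,th+np.pi) for q in[r.inverse_kinematics(pos,quat(t))] if q is not None]
    return min(c,key=lambda k:k[0])[1:]
THP=p[2]+np.pi/2; TT=np.radians(9.2); THT=TT+np.pi/2
def tw(x,y,z): return [.4246+np.cos(TT)*x-np.sin(TT)*y,.2729+np.sin(TT)*x+np.cos(TT)*y,z]
VIA=[.31,.0,.27]
E
cat > pick.py <<'E'
import sys; from h import *
which=sys.argv[1]
a,t={"A":((.4466,-.3095),(.040,0)),"B":((.3888,-.278),(-.040,0))}[which]
off=.006 if which=="A" else 0.   # keep the gripper body off the housing
x,y=a[0]-np.cos(p[2])*off,a[1]-np.sin(p[2])*off
q,j=best([x,y,.15],THP); qt,jt=best(tw(*t,.15),THT); print(np.round(j,2),np.round(jt,2))
r.move_to(VIA,best(VIA,THP)[0]); r.move_to([x,y,.13],q); r.set_gripper(.59,20)
print("open",r.current_opening(),r.current_t())
r.move_linear([x,y,.027],vel=.12); print("F",np.round(r.current_contact_force(),1))
r.set_gripper(0.,20); o=r.current_opening(); print("grip",o,o*85)
if not .3<o<.55: sys.exit("bad grasp")
r.move_linear([x,y,.15],vel=.2); print("lifted",r.current_opening(),r.current_finger_force())
r.move_to(VIA,best(VIA,THP)[0]); r.move_to(tw(*t,.15),qt)
r.move_linear(tw(*t,.029),vel=.15); print("F",np.round(r.current_contact_force(),1))
r.set_gripper(.62); r.move_linear(tw(*t,.17),vel=.25); print(r.current_t())
E
python3 pick.py A
```

```text
[-0.69  0.46  1.78 -0.    0.9   1.37] [ 0.46  0.47  1.77 -0.    0.91 -1.28]
open 0.5895000865174045 4.7833
F [-0.6  0.3 -0. ]
grip 0.4142916481028964 35.2147900887462
lifted 0.4142667407869842 19.961063674127217
F [ 0.3  0.7 -0.9]
12.3167
```

```bash
python3 pick.py B && python3 - <<'E'
from h import *
r.move_to(VIA,best(VIA,THP)[0])
im=optics.get_image("top"); a=im["pixels"]
A=np.hstack([cv2.resize(a[185:280,135:235],(400,380),interpolation=cv2.INTER_CUBIC),cv2.resize(a[155:250,305:405],(400,380),interpolation=cv2.INTER_CUBIC)])
cv2.imwrite("pics/after.png",A[...,::-1]); print(r.current_t())
W=cloud(im); m=np.zeros(W.shape[:2],bool); m[190:275,145:220]=1
E
```

```text
[-0.72  0.37  1.93 -0.    0.85  1.35] [ 0.51  0.35  1.95 -0.    0.84 -1.23]
open 0.5908516949622808 16.0
F [ 0.1 -0.5 -0.1]
grip 0.4243924414014567 36.07335751912382
lifted 0.419918257391848 19.981773374673253
F [-0.2  1.6 -0.1]
23.375
24.5583
```

View pics/after.png

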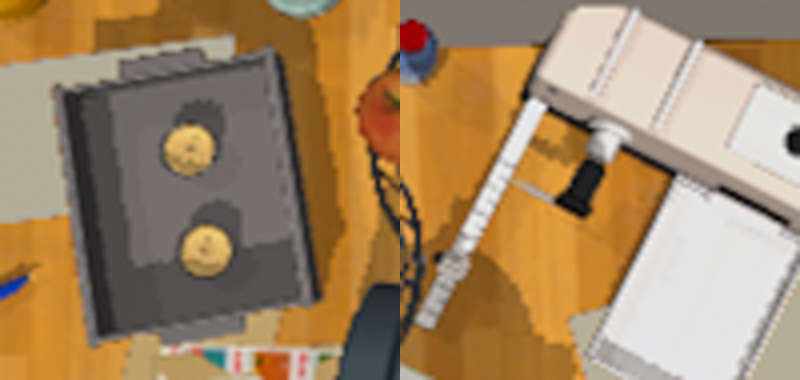

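Both lights lie flat, wick up, in the tote at left (190,150) and (207,250). The tray is empty, and the mark saddle is unmoved at right (452,265). Next I'll grip the rod and pull it most of the way.

```bash
cat >> h.py <<'E'
def crop(name,out,u0,v0,w,h,k):
    im=optics.get_image(name); a=im["pixels"][v0:v0+h,u0:u0+w]
    A=cv2.resize(a,None,fx=k,fy=k,interpolation=cv2.INTER_CUBIC); 
    np.savez(out+".npz",pixels=im["pixels"]); return A
E
python3 - <<'E'
from h import *
g=pw(-.047,.056,.064); up=pw(-.047,.056,.15)
q,_=best(up,THP); r.move_to(up,q); r.set_gripper(.5,50); r.move_linear(g,vel=.12)
print("F",np.round(r.current_contact_force(),1)); r.set_gripper(0.)
print("grip",r.current_opening()*85,"F",np.round(r.current_contact_force(),1),r.current_t())
if .12<r.current_opening()<.35:
    r.move_linear(pw(-.047-.055,.056,.064),vel=.06)
    print("F",np.round(r.current_contact_force(),1),r.current_opening()*85,np.round(r.current_tool_pos(),4))
A=crop("top","t1",300,165,80,95,5); B=crop("scene","s1",290,175,78,60,6)
cv2.imwrite("pics/pull_t.png",A[...,::-1]);cv2.imwrite("pics/pull_s.png",B[...,::-1]); print(r.current_t())
E
```

```text
F [ 0.2 -0.3  1.4]
grip 17.422737358382165 F [-6.2 -7.4  5.2] 27.1833
F [ 2.5 -8.9 -2.2] 17.492061116078315 [ 0.4546 -0.1766  0.065 ]
28.35
```

View pics/pull_t.png

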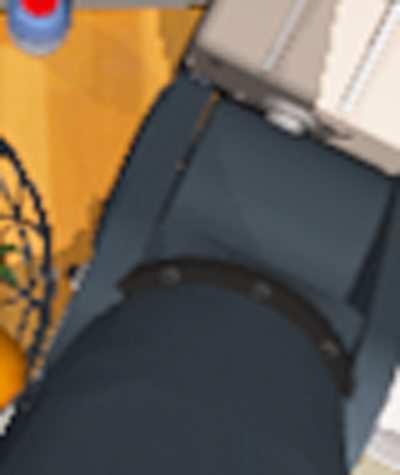

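View pics/pull_s.png

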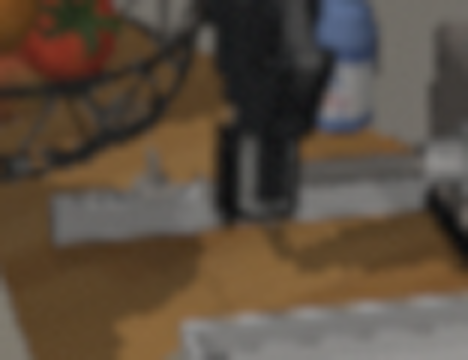

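The top view is blocked by the arm, with only the rail's inner end visible. The scene view shows the grip held at crop (260,200) and the blade tip at (152,155), so the pull is not finished. I'll rectify the first top view to metric on the z = 31 mm plane, and both scene views to the pointer's vertical plane, to get the pointer-to-mark distance.

```bash
cat > rect.py <<'E'
from fit import *
p=np.array([.5161,-.2731,-.4975]); K=5
def rect(n,img,plane,c0,a,b):  # x range -160..-40, second coordinate a..b
    X,B=np.meshgrid(np.arange(-160,-40,1/K),np.arange(b,a,-1/K)); c=np.full_like(X,c0)
    P=np.stack([X,B,c] if plane=="z" else [X,c,B],-1).reshape(-1,3)/1e3
    uv=proj(n,w(p,P)).astype(np.float32).reshape(*X.shape,2)
    return cv2.remap(img,uv[...,0],uv[...,1],cv2.INTER_LANCZOS4)
def lab(I):
    I=I.copy()
    for x in range(-160,-40,10): cv2.line(I,((x+160)*K,0),((x+160)*K,6),(255,0,0),1); cv2.putText(I,str(-x),((x+160)*K+2,14),0,.35,(255,0,0),1)
    return I
E
python3 - <<'E'
from rect import *
t=C["top"]["pixels"];s0=C["scene"]["pixels"];s1=np.load("s1.npz")["pixels"]
T=rect("top",t,"z",31,85,125)
I=[lab(T)]+[lab(np.clip(rect("scene",s,"y",102,12,50)*1.5,0,255).astype(np.uint8)) for s in(s0,s1)]
cv2.imwrite("pics/rect.png",np.vstack(I)[...,::-1])
E
```

```text
(no output)
```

View pics/rect.png

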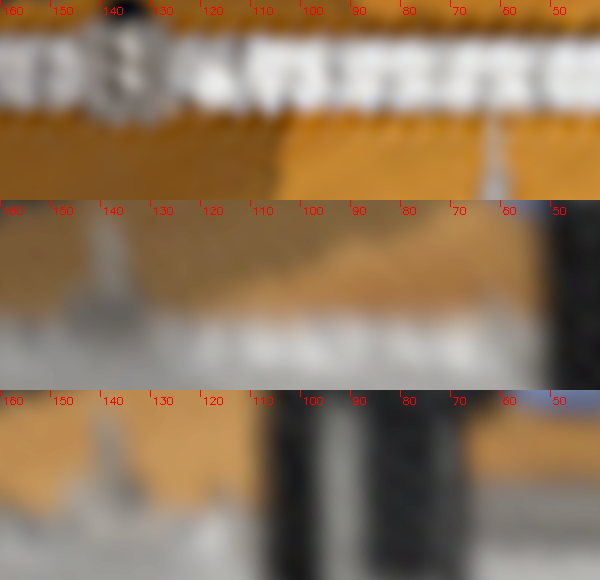

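Row 1 (top view) shows the pointer bar at x ≈ -61 and the blade at ≈ -135. Rows 2 and 3 (scene view) show the pointer tip at -61 moving to -116 after the 55 mm pull, with no slip. The blade is at -138 in the pointer's plane, which is ≈ -135.6 once corrected for parallax. I'll refine this with numeric centroids.

```bash
python3 - <<'E'
from rect import *
t=C["top"]["pixels"];s0=C["scene"]["pixels"];s1=np.load("s1.npz")["pixels"]
g=lambda I:I.astype(float)
xs=np.arange(-160,-40,1/K)
def cen(prof,lo,hi):
    m=(xs>lo)&(xs<hi); x=xs[m];v=prof[m]; n=8; b=np.interp(x,[x[:n].mean(),x[-n:].mean()],[v[:n].mean(),v[-n:].mean()]); d=np.clip(v-b,0,None)
    k=d>.3*d.max(); return (x[k]*d[k]).sum()/d[k].sum(),x[k].min(),x[k].max(),d.max()
T=rect("top",t,"z",31,85,125); rowy=np.arange(125,85,-1/K)
T4=rect("top",t,"z",40,85,125)
for a,b in((86,90),(90,95),(95,99),(98,101)):
    m=(rowy>a)&(rowy<b); print("ptr y",a,b,np.round(cen(g(T)[m][...,2].mean(0),-71,-52),2))
m=None
for y in range(100,124,2):
    k=(rowy>y)&(rowy<y+2); pr=g(T4)[k].mean((0,2)); print(y,[int(pr[np.argmin(abs(xs-x))]) for x in range(-146,-119,1)])
for nm,s in(("s0",s0),("s1",s1)):
    R=g(rect("scene",s,"y",102,12,50)); zz=np.arange(50,12,-1/K); sat=R.min(-1)/R.max(-1)
    for a,b in((31,34),(34,37),(37,40),(40,43),(43,46),(46,49)):
        k=(zz>a)&(zz<b); print(nm,"blade z",a,b,np.round(cen(sat[k].mean(0),-152,-125),2), "ptr",np.round(cen(sat[k].mean(0),*((-70,-54) if nm=="s0" else (-124,-110))),2))
E
```

```text
ptr y 86 90 [-60.87 -64.4  -57.2  102.34]
ptr y 90 95 [-60.84 -64.   -57.6   79.64]
ptr y 95 99 [-60.84 -63.8  -57.6   70.44]
ptr y 98 101 [-60.79 -63.6  -57.4   69.23]
100 [71, 71, 76, 82, 88, 92, 96, 101, 107, 110, 107, 101, 98, 99, 104, 107, 106, 102, 98, 95, 90, 83, 77, 76, 79, 83, 86]
102 [90, 84, 87, 95, 105, 112, 115, 116, 117, 117, 115, 112, 110, 111, 115, 119, 120, 120, 121, 121, 116, 106, 93, 89, 96, 111, 125]
104 [132, 123, 117, 119, 124, 127, 124, 116, 109, 108, 113, 116, 118, 117, 118, 120, 123, 126, 130, 133, 132, 125, 118, 122, 138, 161, 181]
106 [161, 150, 140, 134, 131, 126, 116, 104, 99, 106, 121, 135, 141, 137, 130, 123, 121, 122, 129, 139, 147, 152, 155, 165, 181, 201, 216]
108 [167, 160, 149, 139, 132, 124, 114, 106, 107, 122, 144, 160, 162, 150, 134, 122, 117, 120, 130, 146, 160, 169, 174, 180, 192, 206, 219]
110 [170, 162, 151, 141, 134, 129, 122, 115, 115, 126, 143, 154, 152, 138, 124, 117, 115, 119, 129, 144, 159, 168, 172, 176, 184, 195, 205]
112 [171, 160, 148, 138, 132, 126, 117, 107, 104, 113, 131, 145, 147, 138, 126, 119, 117, 121, 127, 139, 152, 162, 16
[... 1142 characters left out ...]
e-02]
s0 blade z 46 49 [-1.3974e+02 -1.4320e+02 -1.3620e+02  1.1000e-01] ptr [-5.426e+01 -5.520e+01 -5.400e+01  1.000e-02]
s1 blade z 31 34 [-139.09 -147.   -132.      0.37] ptr [-1.1485e+02 -1.1800e+02 -1.1180e+02  4.0000e-02]
s1 blade z 34 37 [-138.13 -143.2  -133.4     0.34] ptr [-114.8 -120.8 -110.8    0. ]
s1 blade z 37 40 [-138.   -142.2  -133.8     0.33] ptr [-118.36 -122.2  -111.4     0.  ]
s1 blade z 40 43 [-138.36 -142.4  -134.2     0.29] ptr [-113.72 -116.4  -110.      0.  ]
s1 blade z 43 46 [-138.88 -142.8  -134.8     0.21] ptr [-115.02 -123.8  -110.      0.  ]
s1 blade z 46 49 [-1.3956e+02 -1.4320e+02 -1.3580e+02  9.0000e-02] ptr [-1.1013e+02 -1.1040e+02 -1.1000e+02  1.0000e-02]
```

Both views agree: the pull needed is about 72.4 mm. The current TCP displacement is about 53.1 mm because the arm gives slightly under the spring, so I'll close the loop on the measured TCP and verify the pointer in the scene view.

```bash
cat > fin.py <<'E'
from h import *
from rect import rect,lab,K
def px_():
    P=np.array(r.current_tool_pos()); d=P[:2]-p[:2]; return (np.cos(p[2])*d[0]+np.sin(p[2])*d[1])*1e3
def shot():
    I=np.mean([optics.get_image("scene")["pixels"].astype(float) for _ in range(6)],0)
    return I.astype(np.uint8)
E
python3 - <<'E'
from fin import *
print("before",px_()); c=-117.0; goal=-119.4
for i in range(4):
    r.move_linear(pw(c/1e3,.056,.064),vel=.04); r.sleep(.2); x=px_(); print(c,x,np.round(r.current_contact_force(),1),r.current_opening()*85)
    if abs(x-goal)<.15: break
    c+=goal-x
s=shot(); np.savez("s2.npz",pixels=s); print(r.current_t())
s0=np.load("scene0.npz")["pixels"]; s1=np.load("s1.npz")["pixels"]
f=lambda q:lab(np.clip(rect("scene",q,"y",102,12,50)*1.5,0,255).astype(np.uint8))
cv2.imwrite("pics/final.png",np.vstack([f(s0),f(s1),f(s)])[...,::-1])
E
```

```text
before -100.05190804535354
-117.0 -114.81458438020967 [ 4.3 -9.8 -3.4] 17.508802457708878
-121.58541561979034 -119.32018825606345 [ 5.  -8.7 -3.4] 17.402025106404654
29.8417
```

View pics/final.png

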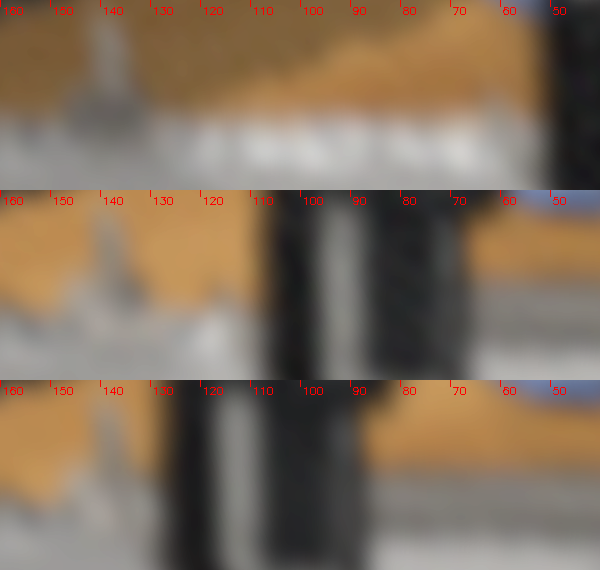

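Row 3: the pointer's tip now lies at the saddle, directly beneath the blade near (140,490), and the blade is still at -138. Numeric check of the pointer and the blade in that frame before handing in.

```bash
python3 - <<'E'
from rect import *
s0=C["scene"]["pixels"];s1=np.load("s1.npz")["pixels"];s2=np.load("s2.npz")["pixels"]
R=[rect("scene",s,"y",102,12,50).astype(float) for s in(s0,s1,s2)]
sat=[q.min(-1)/q.max(-1) for q in R]; zz=np.arange(50,12,-1/K);xs=np.arange(-160,-40,1/K)
for a in(28,30,32,34):
    k=(zz>a)&(zz<a+2)
    print("z",a)
    for nm,S,lo,hi in(("s0",sat[0],-74,-51),("s1",sat[1],-128,-106),("s1b",sat[1],-148,-126),("s2",sat[2],-148,-126)):
        pr=S[k].mean(0); print(nm,lo,[int(100*pr[np.argmin(abs(xs-x))]) for x in range(lo,hi)])
# blade drift, rows above pointer
for a in(38,42):
    k=(zz>a)&(zz<a+3)
    for S in sat: pr=S[k].mean(0); m=(xs>-150)&(xs<-131); v=np.clip(pr[m]-np.percentile(pr[m],40),0,None); print("blade",a,round((v*xs[m]).sum()/v.sum(),2))
E
```

```text
z 28
s0 -74 [53, 53, 53, 53, 54, 56, 57, 57, 58, 60, 63, 66, 69, 70, 69, 66, 63, 59, 56, 54, 52, 51, 51]
s1 -128 [57, 55, 53, 52, 52, 51, 51, 51, 52, 55, 58, 62, 65, 66, 65, 63, 60, 57, 54, 53, 54, 56]
s1b -148 [64, 70, 76, 80, 83, 85, 86, 88, 89, 89, 90, 90, 90, 89, 86, 82, 76, 70, 65, 60, 57, 55]
s2 -148 [64, 70, 75, 80, 84, 86, 87, 88, 88, 89, 89, 90, 89, 88, 87, 86, 84, 83, 81, 79, 77, 75]
z 30
s0 -74 [44, 44, 44, 44, 44, 45, 45, 46, 47, 50, 53, 56, 58, 58, 57, 55, 52, 49, 47, 46, 45, 45, 46]
s1 -128 [50, 48, 47, 47, 46, 46, 46, 46, 47, 48, 50, 53, 55, 56, 55, 54, 52, 49, 48, 48, 49, 53]
s1b -148 [58, 63, 68, 72, 75, 77, 79, 81, 83, 84, 86, 86, 85, 82, 77, 71, 64, 59, 55, 52, 50, 48]
s2 -148 [58, 63, 68, 72, 75, 77, 79, 81, 82, 84, 86, 85, 84, 81, 79, 75, 72, 69, 67, 65, 64, 64]
z 32
s0 -74 [40, 40, 40, 40, 40, 40, 40, 41, 42, 44, 46, 48, 49, 49, 48, 47, 46, 45, 44, 43, 42, 42, 44]
s1 -128 [47, 46, 46, 46, 45, 45, 46, 46, 46, 46, 47, 48, 49, 49, 49, 49, 48, 47, 47, 47, 48, 51]
s1b -148 [52, 56, 59, 62, 64, 67, 70, 73, 77, 80, 82, 81, 79, 74, 67, 61, 55, 52, 50, 48, 47, 46]
s2 -148 [53, 56, 59, 62, 64, 66, 69, 73, 77, 80, 82, 82, 78, 74, 68, 63, 59, 57, 55, 54, 54, 57]
z 34
s0 -74 [40, 40, 39, 39, 39, 39, 40, 41, 41, 43, 43, 44, 44, 44, 44, 43, 43, 43, 44, 42, 42, 42, 45]
s1 -128 [46, 46, 46, 46, 46, 46, 46, 46, 46, 46, 46, 46, 46, 46, 46, 47, 47, 47, 47, 47, 49, 51]
s1b -148 [48, 50, 51, 53, 55, 58, 62, 67, 72, 77, 79, 78, 74, 68, 61, 55, 51, 49, 47, 47, 46, 46]
s2 -148 [48, 50, 51, 53, 55, 57, 61, 67, 72, 77, 80, 79, 74, 68, 61, 56, 52, 50, 49, 49, 50, 53]
blade 38 -138.02
blade 38 -138.0
blade 38 -137.97
blade 42 -138.65
blade 42 -138.62
blade 42 -138.59
```

```bash
python3 - <<'E'
from fin import *
print(px_(),r.current_opening()*85,r.current_t()); print(r.hand_in())
E
```

```text
-119.31322770822477 17.031039093261054 29.8417
the job is handed in; nothing more can be done
None
```

Both tea lights lie flat, wick up, in the tote, and the job is handed in with the arm still gripping the rod. It is pulled out about 72–73 mm, against a measured mark position of about 72.4 mm; the arm hid the pointer from the top camera, so I worked out that alignment from the arm position and scene view rather than seeing it directly.

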